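Load the nozzle magazine in order and lock it

TASK

Lane one of the nozzle magazine is loaded; finish the job by loading the two spare nozzles lying on the bench, thin tip first, into lane two (two dots) and then lane three (three dots). Slide each in under its bridge until the stiff yellow stop is fully home against its hard stop, without ramming it; the first drag you feel is not the end. Then press the red knob past its soft first stop down to its hard second stop, so that the bar locks, and let it spring back; leave the other things on the bench alone.

Things in the scene. Friction and masses are not known exactly. Their poses are not given: they have to be found in the camera images.
- rack: aluminium base plate of the nozzle magazine, fixed to the bench, 152 (x) x 236 (y) x 8 mm; origin on its underside, 85 mm behind the front edge, midway between the sides; its x axis is the push-in direction (roughly away from the robot). Three parallel lanes stand on it 72 mm apart (y = -72, 0, +72 mm), in varying order.
- lane_1: grey channel with one white dot on its front end, like the other two but already loaded: a nozzle is fixed in it, fully home. Shows how a loaded lane looks; nothing to do here. Origin on its underside, x along it towards its stop. Load on any lane or stop must stay under 45 N (more is ramming).
- lane_2: grey channel, two white dots on its front end, empty. Origin on underside (8 mm over the bench), x along it to the stop. Floor z = 6 mm. Side walls x = -56 to 18, 28 apart (26 at the bridge), 38 outside, tops z = 12.5. Black bridge x = 18 to 34: opening 26 wide, 23 high; outside 41 wide, top z = 34. Lay in with shoulder at x < 15. Home: nozzle origin x = 14, tip x = 51, z = 15.5.
- stop_2 (a joint): yellow fork stop of lane 2, partly under the bridge; the nozzle's shoulder meets its two cheeks. Travel in m: 0 out (faces at lane x = 26 mm), 0.010 home on a rigid stop (x = 36 mm). Starts at 0 to 0.004, drags with 5 N (10 to 18 N felt, with rubbing) and stays where left: the first resistance is NOT home, the hard stop after it is. Loads over 45 N on the lane or its stop are ramming.
- lane_3: grey channel, three white dots on its front end, empty. Origin on underside (8 mm over the bench), x along it to the stop. Floor z = 6 mm. Side walls x = -56 to 18, 28 apart (26 at the bridge), 38 outside, tops z = 12.5. Black bridge x = 18 to 34: opening 26 wide, 23 high; outside 41 wide, top z = 34. Lay in with shoulder at x < 15. Home: nozzle origin x = 14, tip x = 51, z = 15.5.
- stop_3 (a joint): yellow fork stop of lane 3, partly under the bridge; the nozzle's shoulder meets its two cheeks. Travel in m: 0 out (faces at lane x = 26 mm), 0.010 home on a rigid stop (x = 36 mm). Starts at 0 to 0.004, drags with 5 N (10 to 18 N felt, with rubbing) and stays where left: the first resistance is NOT home, the hard stop after it is. Loads over 45 N on the lane or its stop are ramming.
- lock_bar (a joint): steel locking bar across the three bridges (186 x 12 x 6 mm, over rack x = 26 mm, top 56 mm above the bench): travel downward in m, 0 up (unlocked), 0.006 down on its rigid stop (locked). Drags with about 9 N of friction and stays where left. The red knob pushes it down; it must stay up until lanes 2 and 3 are filled.
- lock_knob (a joint): travel of the red knob into the bar, in m: 0 out, 0.005 at its soft first stop. Sprung (1 N rising to 3.5 N), it springs back when released. Pressing further takes about 10 N and moves the locking bar down 6 mm to its hard second stop.
- knob_top (a point): centre of the top face of the red round knob (28 mm across, 10 mm thick), 76 mm above the bench when up, at rack x = 26, y = +36 mm; pressed straight down, total travel 11 mm
- nozzle_a: spare suction nozzle (both alike), pale grey rod 19 mm thick, 75 mm long, 35 to 70 g, lying on the bench. Origin on its underside; y axis points along it to the thin tip. Full-width body (20 mm wide, 19 mm high, flat-sided to the touch) from y = -38 (rear end) to +22 mm (shoulder); from there it tapers to the tip at y = +37 mm.
- nozzle_a_tip (a point): end of the thin tip of this nozzle, on its axis, 9.5 mm above its underside, 37 mm ahead of its origin along its y axis. The nozzles lie right of the fixed grey control box, the rack left of it: carry them over with the fingertips at least 0.17 m above the bench. From the start pose, first lift straight up to about z = 0.4 m: a guard rail runs along the right side of the bench
- nozzle_b: spare suction nozzle (both alike), pale grey rod 19 mm thick, 75 mm long, 35 to 70 g, lying on the bench. Origin on its underside; y axis points along it to the thin tip. Full-width body (20 mm wide, 19 mm high, flat-sided to the touch) from y = -38 (rear end) to +22 mm (shoulder); from there it tapers to the tip at y = +37 mm.
- nozzle_b_tip (a point): end of the thin tip of this nozzle, on its axis, 9.5 mm above its underside, 37 mm ahead of its origin along its y axis. The nozzles lie right of the fixed grey control box, the rack left of it: carry them over with the fingertips at least 0.17 m above the bench. From the start pose, first lift straight up to about z = 0.4 m: a guard rail runs along the right side of the bench
- tape_roll: black roll of tape lying flat, 58 mm across, 19 mm high; a bystander, to be left alone; origin at the centre of its underside
- grease_pot: red pot with white lid, 65 mm across, 44 mm high; a bystander, to be left alone; origin at the centre of its underside
- board: green circuit board 64 x 63 x 12 mm; a bystander, to be left alone; origin at the centre of its underside
- nut_driver: blue-handled nut driver, 135 mm long, 20 mm thick; a bystander, to be left alone; origin at the centre of its underside
There are look-alikes about, which are no part of the job. What is shaped like the nozzle_a but blue or turquoise is not meant.

How it is judged:
On the way, in this order (a step that is already met when the one before it is completed fails the run):
1. a nozzle is fully home in lane 2, tip first, its stop pushed to the hard stop, later lanes not yet filled, locking bar still up (value of joint stop_2 above 0.0085 m and ((x of nozzle_a_tip in the frame of lane_2 between 0.047 and 0.054 m and y of nozzle_a_tip in the frame of lane_2 between -0.005 and 0.005 m and z of nozzle_a_tip in the frame of lane_2 between 0.0125 and 0.0185 m and angle between the y axis of nozzle_a and the x axis of lane_2, either way round below 0.12 rad) or (x of nozzle_b_tip in the frame of lane_2 between 0.047 and 0.054 m and y of nozzle_b_tip in the frame of lane_2 between -0.005 and 0.005 m and z of nozzle_b_tip in the frame of lane_2 between 0.0125 and 0.0185 m and angle between the y axis of nozzle_b and the x axis of lane_2, either way round below 0.12 rad)) and value of joint lock_bar below 0.002 m and value of joint stop_3 below 0.0085 m), for 0.1 s.
2. a nozzle is fully home in lane 3, tip first, its stop pushed to the hard stop, locking bar still up (value of joint stop_3 above 0.0085 m and ((x of nozzle_a_tip in the frame of lane_3 between 0.047 and 0.054 m and y of nozzle_a_tip in the frame of lane_3 between -0.005 and 0.005 m and z of nozzle_a_tip in the frame of lane_3 between 0.0125 and 0.0185 m and angle between the y axis of nozzle_a and the x axis of lane_3, either way round below 0.12 rad) or (x of nozzle_b_tip in the frame of lane_3 between 0.047 and 0.054 m and y of nozzle_b_tip in the frame of lane_3 between -0.005 and 0.005 m and z of nozzle_b_tip in the frame of lane_3 between 0.0125 and 0.0185 m and angle between the y axis of nozzle_b and the x axis of lane_3, either way round below 0.12 rad)) and value of joint lock_bar below 0.002 m), for 0.1 s.
3. lanes 2 and 3 filled, the red knob is pressed past its soft first stop down to the hard second stop (value of joint lock_knob above 0.004 m and value of joint lock_bar above 0.0048 m and value of joint each of stop_2, stop_3 above 0.0085 m), for 0.05 s.
At the end, for the whole second after the job is handed in: One nozzle lies still in each of lanes 2 and 3, tip first, in line within 7 degrees, its tip within 3 to 5 mm of home and the stop within 1.5 mm of its hard stop; the locking bar is down within 1.2 mm of its hard stop and the red knob has sprung back out within 1 mm (value of joint each of stop_2, stop_3 above 0.0085 m and ((x of nozzle_a_tip in the frame of lane_2 between 0.047 and 0.054 m and y of nozzle_a_tip in the frame of lane_2 between -0.005 and 0.005 m and z of nozzle_a_tip in the frame of lane_2 between 0.0125 and 0.0185 m and angle between the y axis of nozzle_a and the x axis of lane_2, either way round below 0.12 rad) or (x of nozzle_b_tip in the frame of lane_2 between 0.047 and 0.054 m and y of nozzle_b_tip in the frame of lane_2 between -0.005 and 0.005 m and z of nozzle_b_tip in the frame of lane_2 between 0.0125 and 0.0185 m and angle between the y axis of nozzle_b and the x axis of lane_2, either way round below 0.12 rad)) and ((x of nozzle_a_tip in the frame of lane_3 between 0.047 and 0.054 m and y of nozzle_a_tip in the frame of lane_3 between -0.005 and 0.005 m and z of nozzle_a_tip in the frame of lane_3 between 0.0125 and 0.0185 m and angle between the y axis of nozzle_a and the x axis of lane_3, either way round below 0.12 rad) or (x of nozzle_b_tip in the frame of lane_3 between 0.047 and 0.054 m and y of nozzle_b_tip in the frame of lane_3 between -0.005 and 0.005 m and z of nozzle_b_tip in the frame of lane_3 between 0.0125 and 0.0185 m and angle between the y axis of nozzle_b and the x axis of lane_3, either way round below 0.12 rad)) and value of joint lock_bar above 0.0048 m and value of joint lock_knob below 0.001 m and linear speed of each of nozzle_a, nozzle_b below 0.01 m/s); the robot touches nothing.
It fails at once if a lane or its stop is rammed (loaded with more than 45 N) (contact force between any of lane_1, lane_2, lane_3 and anything else above 45 N).
It fails at once if tape roll, grease pot, circuit board or nut driver is moved more than 25 mm (distance of any of tape_roll, grease_pot, board, nut_driver from where it was at the start of the episode above 0.025 m).
It also fails if it takes over 67 s, if anything falls off the work surface, if the arm or the gripper's body presses on something with over 40 N, if the wrist force passes 120 N, or if a joint passes its speed limit or range.

ROBOT

A 6-joint arm with a two-finger parallel gripper is mounted at the origin on a cart in front of the work surface, level with it; the furniture and walls round the work are solid. World frame = base frame: x ahead of the robot, y to its left, z up, the work surface at z = 0. Lengths are in m, angles in rad, forces in N, time in s.
With the tool pointing down it reaches from about 0.325 to 0.925 m from the base axis. Payload 3.1 kg.
Tool frame: the origin (TCP) lies between the finger pads; the fingertips stand r.tips_ahead ahead of it and the grasp point (between the pads) lies 8 mm behind it (r.tips_ahead is the distance from the TCP to the fingertips, in m); z points along the fingers, y is the line along which they close (so a half turn about z gives the same grasp; the last joint's range is limited). The gripper opens to 85 mm and grips with 20 to 120 N. Pads are 22 mm wide; open, the fingers measure 114 mm over their backs; the gripper's body (76 mm by 85 mm) begins 54 mm behind the grasp point. The pads swing forward as they close: fully open they stand 13 mm farther back than shut.
Start: joints at [1.224, 0.217, 1.613, -0, 1.311, -0.112], TCP at [0.145, 0.608, 0.242] pointing down, gripper open.
Joint ranges: [-2.75, 2.75], [-0.78, 2.1], [0.31, 2.55], [-1.13, 4.27], [0.13, 2.63], [-2.58, 2.58]. Speed limits (rad/s): [2.79, 2.79, 3.14, 3.14, 3.14, 3.14].

INTERFACE

Orientations are given as a rotation vector (axis times angle).
In Python, from plant import r, viewer, job_done gives the robot as it stands.
- The arm moves only by the shell command python3 -m jog 'ROWS' [OPENING] [FORCE]. ROWS is a JSON object of lists of equal length, an entry for each row: "delta_pos": the shift along the world's x, y, z in cm, a list of three; "rotation": the turn, a rotation vector about the world's x, y, z in degrees, a list of three. In form: {"delta_pos": [[x, y, z], ...], "rotation": [[wx, wy, wz], ...]}. A call has exactly 5 rows; each row is the pose to reach, as a shift and turn from the pose commanded when the call began; what a row does not reach only later rows make up. A row lasts 1/10 s, in which the tool goes at most 50 mm and 8.59 degrees, less where a joint would pass 70% of its speed; a pose out of reach is approached as far as the arm can. A call with a gripper value outside its range is refused whole. OPENING is the finger opening in cm, from 0 to 8.54, set as the call begins (- or left out, the last holds). The fingers move at their own pace and stop on an object; FORCE is the grip in N (left out, the last holds). Time passes only in rows, so rows that repeat a pose let the fingers close, or fill a call up. It gives the time, the measured TCP pose, the force, the opening and the grip force at its end, in the units of the state.
- r.observe(): the state, without advancing time (a new reading comes with each control period).
- viewer.get_image(name): name is "scene" or "top"; returns a dict with "frame" (384x512x3 uint8, red, green, blue), "z_map" (384x512 float32, m along the optical axis (not along the pixel's ray), 0 where there is no reading), "camera_matrix" (3x3 intrinsics, pixels), "pose" (4x4, takes a point from camera to world coordinates). Camera axes: x right, y up, looking along -z (the intrinsics and any distortion apply to the point x, -y, -z); pixel columns grow to the right and rows downward; lengths in m; the calibration is good to about 2 mm. A picture is of the moment at which its call begins.
- job_done(): hands the job in; it is judged then, once.
The state is a dict: "time_s": time; "q": joint angles; "dq": joint speeds; "joint_efforts": joint torques, N m; "position": TCP position; "ee_rot": TCP orientation; "wrist_force": force on the tool from outside, world axes, zero at the start; "moment": the same for the moment, N m; "gripper_width": finger opening in m; "grasp_force": force on a finger pad.
Only numpy, scipy, OpenCV 4.12 (cv2) and the standard library are available. Lean on these libraries where they do the work, as an engineer would, in place of code of your own. Each camera call takes 0.05 s, during which the arm holds its last target. There are 200 camera calls.

## Working session

There is one attempt and no reset: what is moved stays moved. The work goes in short steps, Python scripts to look and compute and a shell command to move; the robot and the scene stay as the last step left them, time stands still between calls to the robot, and variables do not carry over. Pictures are saved under pics/ and viewed, at most 10 in all, crops included, and the job is handed in when it is done.

```bash
ls; mkdir -p pics; python3 - <<'E'
from plant import r,viewer
import cv2,numpy as np
print(r.tips_ahead, r.observe())
for n in("scene","top"):
    d=viewer.get_image(n); np.savez(f"{n}0.npz",**d)
    cv2.imwrite(f"pics/{n}0.png",d["frame"][...,::-1]); print(d["camera_matrix"],d["pose"], [k for k in d])
E
```

```text
pics
0.011 {'time_s': 0.0, 'q': array([ 1.22380790e+00,  2.17787504e-01,  1.61494903e+00,  4.50560538e-05,
        1.31126619e+00, -1.12211936e-01]), 'dq': array([-0.00084014,  0.00044129, -0.0003413 ,  0.00035338,  0.00096991,
        0.00136038]), 'joint_efforts': array([-1.15422768e-03, -3.96840370e+01, -3.03853226e+01, -1.83092238e-04,
        9.76798881e-03,  8.26313737e-06]), 'position': array([0.14509448, 0.60711455, 0.24093976]), 'ee_rot': array([-0.36788832, -3.11938083,  0.00367014]), 'wrist_force': array([-0.13994605,  0.65482432, -0.08267249]), 'moment': array([-0.00739448, -0.0131939 , -0.03166738]), 'grasp_force': 0.0, 'gripper_width': 0.08536866373937194}
[[405.23283241   0.         255.06785284]
 [  0.         405.23283241 189.69173315]
 [  0.           0.           1.        ]] [[ 0.85028675  0.41015161 -0.3298304   0.23011195]
 [-0.52630158  0.66779203 -0.52636533 -0.52052233]
 [ 0.00436853  0.62115173  0.78367815  0.88370085]
 [ 0.          0.          0.          1.        ]] ['frame', 'z_map', 'camera_matrix', 'pose']
[[481.61934331   0.         257.98568223]
 [  0.         481.61934331 187.30162579]
 [  0.           0.           1.        ]] [[ 0.02730095  0.99647584 -0.07931301  0.46957376]
 [-0.99958165  0.02797153  0.00735596  0.04416935]
 [ 0.00954854  0.07907901  0.99682262  1.57952974]
 [ 0.          0.          0.          1.        ]] ['frame', 'z_map', 'camera_matrix', 'pose']
```

View pics/scene0.png

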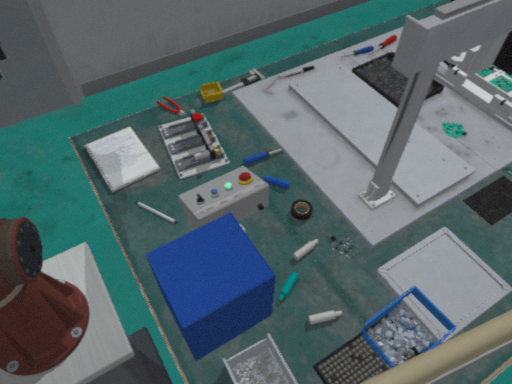

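View pics/top0.png

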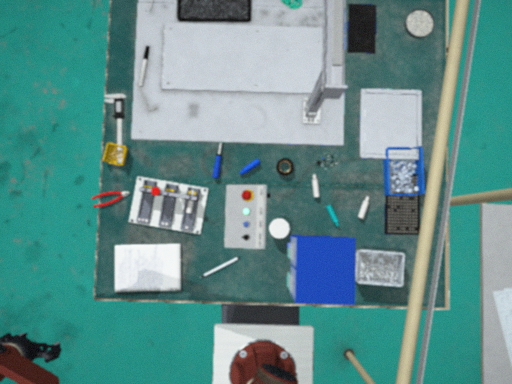

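The scene view shows the rack at about (195,145), with pale nozzle candidates at (306,250) and (324,317). A turquoise one is at (288,286) and a blue one at (275,183). In the top view the pale nozzles are at (316,187) and (364,207), the decoys at (333,215) and (250,167), and the rack at (168,205) with the red knob at (156,190). I'll confirm these in one enlarged crop.

```bash
python3 - <<'E'
import cv2,numpy as np
t=np.load("top0.npz")["frame"][...,::-1]; s=np.load("scene0.npz")["frame"][...,::-1]
c=lambda im,x,y,w,h:cv2.resize(im[y:y+h,x:x+w],(400,300),interpolation=cv2.INTER_CUBIC)
o=np.vstack([np.hstack([c(t,118,165,100,75),c(s,150,105,92,69)]),np.hstack([c(t,295,165,92,69),c(s,260,230,120,90)])])
cv2.imwrite("pics/crop1.png",o)
E
```

```text
(no output)
```

View pics/crop1.png

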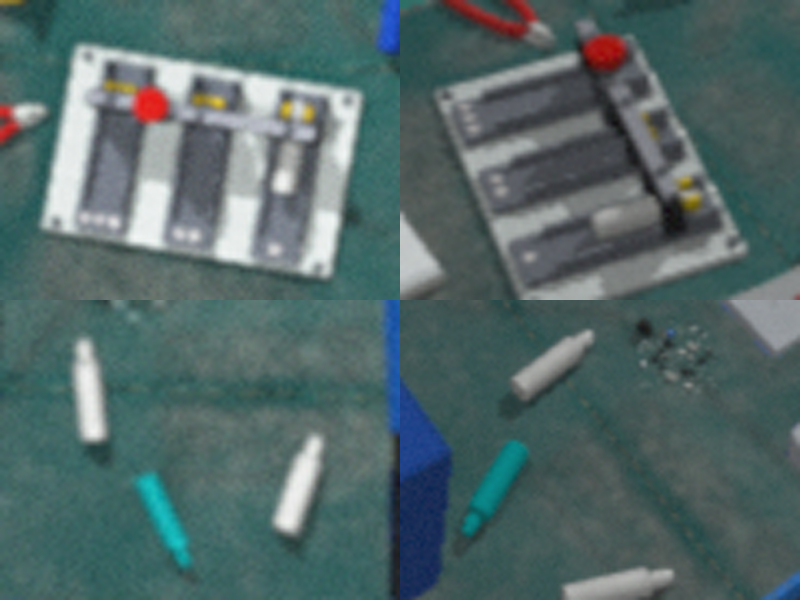

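The crop shows the lanes from left to right as three dots, two dots, and one dot (loaded), with the knob between 3 and 2. Both white nozzles have their tips pointing away from the robot. The turquoise and blue ones are decoys. Now I'll measure.

```bash
cat > h.py <<'E'
import numpy as np,cv2
def cast(d,uv,z):
    K,P=d["camera_matrix"],d["pose"]; uv=np.atleast_2d(uv).astype(float)
    ray=np.c_[(uv[:,0]-K[0,2])/K[0,0],-(uv[:,1]-K[1,2])/K[1,1],-np.ones(len(uv))]@P[:3,:3].T
    o=P[:3,3]; return o+ray*((z-o[2])/ray[:,2])[:,None]
def blobs(m,amin=20):
    n,l,s,c=cv2.connectedComponentsWithStats(m.astype(np.uint8))
    return [(l==i,s[i],c[i]) for i in range(1,n) if s[i,4]>=amin]
E
python3 - <<'E'
import numpy as np,cv2
from h import *
for n,boxes in(("top",dict(A=(302,170,330,202),B=(352,192,376,224),rack=(122,170,214,240))),("scene",dict(A=(288,235,322,266),B=(300,305,350,330),rack=(150,105,240,185)))):
    d=dict(np.load(n+"0.npz")); hsv=cv2.cvtColor(d["frame"],cv2.COLOR_RGB2HSV); V=hsv[...,2].astype(int);S=hsv[...,1]
    for k,(x0,y0,x1,y1) in boxes.items():
        box=np.zeros(V.shape,bool); box[y0:y1,x0:x1]=1
        if k!="rack":
            m=box&(V>120)&(S<70); b=max(blobs(m),key=lambda b:b[1][4])
            v,u=np.nonzero(b[0]); p=cast(d,np.c_[u,v],.0095)[:,:2]
            (c,sz,a)=cv2.minAreaRect((p*1000).astype(np.float32))
            e=np.linalg.eigh(np.cov(p.T))[1][:,1]; e*=np.sign(e[0]); t=p@e
            print(n,k,len(u),"ctr",c,sz,a,"axis deg",np.degrees(np.arctan2(e[1],e[0])),"mid", p.mean(0), "ends",t.min()-p.mean(0)@e,t.max()-p.mean(0)@e, "z", np.median((d["z_map"][v,u])))
        else:
            m=box&(V>150)&(S<50); b=max(blobs(m),key=lambda b:b[1][4]); v,u=np.nonzero(b[0])
            p=cast(d,np.c_[u,v],.008)[:,:2]; c,sz,a=cv2.minAreaRect((p*1000).astype(np.float32)); print(n,"plate",c,sz,a)
        R=box&(S>150)&((hsv[...,0]<8)|(hsv[...,0]>172))&(V>120)
        if k=="rack":
            for bb in blobs(R,15): print("red",bb[2],bb[1][4],cast(d,bb[2],.076))
            dots=box&(V>140)&(S<60)
            for bb in blobs(dots,1):
                if bb[1][4]<15: print("dot",bb[2],bb[1][4],cast(d,bb[2],.0205))
E
```

```text
top A 162 ctr (607.2750244140625, -153.05987548828125) (79.66421508789062, 23.84685516357422) 6.698596477508545 axis deg 6.748709257080769 mid [ 0.60490967 -0.15341572] ends -0.03744433378796552 0.042224481236665 z 1.5715961
top B 164 ctr (542.0455322265625, -313.6929626464844) (24.13872718811035, 79.93704223632812) 68.83891296386719 axis deg -20.182494994073107 mid [ 0.53962108 -0.31287606] ends -0.0374672832411973 0.04252069101321321 z 1.5676655
top plate (530.0343017578125, 323.8403625488281) (238.29917907714844, 154.84268188476562) 81.82867431640625
red [155.2962963  190.81481481] 54 [[0.5691985  0.35342112 0.076     ]]
dot [148.53846154 189.84615385] 13 [[0.57540739 0.38681163 0.0205    ]]
dot [145.  204.4] 5 [[0.52797743 0.39608309 0.0205    ]]
scene A 160 ctr (610.782958984375, -153.8106231689453) (73.8810806274414, 16.571796417236328) 7.371526718139648 axis deg 6.688480283060785 mid [ 0.60766716 -0.15407366] ends -0.033868574048423916 0.04006497704617329 z 0.9925429
scene B 213 ctr (544.2841186523438, -315.2136535644531) (16.043956756591797, 74.36836242675781) 70.790756225585
[... 503 characters left out ...]
36 0.39499488 0.0205    ]]
dot [166.5 134. ] 2 [[0.47744254 0.38452897 0.0205    ]]
dot [214.  134.5] 4 [[0.59971681 0.30705688 0.0205    ]]
dot [171.5 146. ] 2 [[0.4691315  0.32979989 0.0205    ]]
dot [221.75  149.125] 8 [[0.59002607 0.24059546 0.0205    ]]
dot [173.  148.5] 2 [[0.46860555 0.31804174 0.0205    ]]
dot [202.66666667 148.66666667] 3 [[0.54291362 0.27168168 0.0205    ]]
dot [216.5 149. ] 4 [[0.57706934 0.24913936 0.0205    ]]
dot [197.21428571 153.92857143] 14 [[0.51959022 0.2609775  0.0205    ]]
dot [227.66666667 161.66666667] 3 [[0.5803946  0.18788831 0.0205    ]]
dot [179.5 163.5] 4 [[0.4594713  0.25376209 0.0205    ]]
dot [239.  170.5] 2 [[0.59114401 0.14179236 0.0205    ]]
```

```bash
python3 -m jog '{"delta_pos":[[0,0,4],[0,0,8],[0,0,12],[0,0,16],[0,0,16]],"rotation":[[0,0,0],[0,0,0],[0,0,0],[0,0,0],[0,0,0]]}' 5
python3 -m jog '{"delta_pos":[[2.2,-3.8,0],[4.5,-7.6,0],[6.7,-11.4,0],[8.9,-15.2,0],[11.2,-19.1,0]],"rotation":[[0,0,1],[0,0,2],[0,0,3],[0,0,4],[0,0,5]]}'
python3 - <<'E'
import numpy as np,cv2
from h import *
d=dict(np.load("top0.npz")); f=d["frame"]; hsv=cv2.cvtColor(f,cv2.COLOR_RGB2HSV); V=hsv[...,2].astype(int);S=hsv[...,1]
# rotate pixels into a rack frame and find lane edges from profiles
a=np.radians(-8.17); ex=np.array([np.cos(a),np.sin(a)]); ey=np.array([-ex[1],ex[0]]); o=np.array([.5389,.3226])
v,u=np.mgrid[170:240,120:214]; 
for z,nm in((.008+.0125,"walltop"),):
    p=cast(d,np.c_[u.ravel(),v.ravel()],z)[:,:2]-o; X=p@ex*1e3;Y=p@ey*1e3;val=V[v,u].ravel()
    for xr in((-55,-30),(-30,-5)):
        s=(X>xr[0])&(X<xr[1]); b=np.arange(-118,120,4); i=np.digitize(Y[s],b)
        print(nm,xr,[(int(b[k-1])+2,int(val[s][i==k].mean())) for k in range(1,len(b)) if (i==k).any()])
E
```

```text
time_s: 0.6
position: [0.1461, 0.6102, 0.4106]
ee_rot: [0.367, 3.117, 0.02]
wrist_force: [1.0, -0.5, 1.2]
gripper_width: 0.05
grasp_force: 0.0
time_s: 1.1
position: [0.2576, 0.4151, 0.4009]
ee_rot: [-0.229, -3.132, 0.002]
wrist_force: [1.4, -0.7, -0.3]
gripper_width: 0.0498
grasp_force: 0.0
walltop (-55, -30) [(-116, 216), (-112, 234), (-108, 232), (-104, 223), (-100, 184), (-96, 139), (-92, 115), (-88, 122), (-84, 124), (-80, 119), (-76, 130), (-72, 137), (-68, 135), (-64, 114), (-60, 108), (-56, 146), (-52, 201), (-48, 229), (-44, 230), (-40, 227), (-36, 229), (-32, 216), (-28, 178), (-24, 123), (-20, 98), (-16, 103), (-12, 105), (-8, 103), (-4, 108), (0, 111), (4, 117), (8, 104), (12, 100), (16, 146), (20, 202), (24, 231), (28, 231), (32, 235), (36, 231), (40, 222), (44, 181), (48, 130), (52, 109), (56, 132), (60, 141), (64, 139), (68, 141), (72, 141), (76, 136), (80, 112), (84, 104), (88, 154), (92, 211), (96, 233), (100, 235), (104, 234), (108, 235), (112, 222), (116, 154)]
walltop (-30, -5) [(-116, 175), (-112, 186), (-108, 187), (-104, 186), (-100, 174), (-96, 137), (-92, 107), (-88, 97), (-84, 99), (-80, 120), (-76, 164), (-72, 191), (-68, 204), (-64, 172), (-60, 118), (-56, 124), (-52, 169), (-48, 190), (-44, 185), (-40, 181), (-36, 180), (-32, 181), (-28, 170), (-24, 137), (-20, 96), (-16, 99), (-12, 98), (-8, 99), (-4, 99), (0, 100), (4, 96), (8, 90), (12, 88), (16, 113), (20, 156), (24, 176), (28, 179), (32, 180), (36, 180), (40, 179), (44, 166), (48, 124), (52, 97), (56, 104), (60, 113), (64, 121), (68, 129), (72, 133), (76, 131), (80, 107), (84, 100), (88, 151), (92, 210), (96, 233), (100, 233), (104, 234), (108, 234), (112, 214), (116, 147)]
```

```bash
for i in 1 2 3; do python3 -m jog '{"delta_pos":[[2.2,-3.8,0],[4.5,-7.6,0],[6.7,-11.4,0],[8.9,-15.2,0],[11.15,-19.0,0]],"rotation":[[0,0,1],[0,0,2],[0,0,3],[0,0,4],[0,0,5.05]]}'|head -3; done
python3 -m jog '{"delta_pos":[[0,0,-5],[0,0,-10],[0,0,-15],[0,0,-20],[0,0,-24]],"rotation":[[0,0,0],[0,0,0],[0,0,0],[0,0,0],[0,0,0]]}'
python3 -m jog '{"delta_pos":[[0,0,-2],[0,0,-4],[0,0,-4],[0,0,-4],[0,0,-4]],"rotation":[[0,0,0],[0,0,0],[0,0,0],[0,0,0],[0,0,0]]}'
python3 - <<'E'
from plant import r,viewer
import cv2,numpy as np
R,_=cv2.Rodrigues(r.observe()["ee_rot"]); print(R.round(3), r.observe()["position"])
o=[]
for n,(x,y,w,h) in(("scene",(250,190,120,90)),("top",(275,140,92,69))):
    d=viewer.get_image(n); np.savez(n+"1.npz",**d); o.append(cv2.resize(d["frame"][y:y+h,x:x+w,::-1],(400,300),interpolation=cv2.INTER_CUBIC))
cv2.imwrite("pics/a1.png",np.hstack(o))
E
```

```text
time_s: 1.6
position: [0.369, 0.2251, 0.4012]
ee_rot: [-0.092, -3.139, 0.001]
time_s: 2.1
position: [0.4805, 0.0351, 0.4012]
ee_rot: [0.046, -3.14, -0.001]
time_s: 2.6
position: [0.5921, -0.1547, 0.4008]
ee_rot: [0.184, -3.134, -0.002]
time_s: 3.1
position: [0.5894, -0.1523, 0.1575]
ee_rot: [0.183, -3.131, -0.003]
wrist_force: [1.0, -0.5, 1.0]
gripper_width: 0.05
grasp_force: 0.0
time_s: 3.6
position: [0.5928, -0.1535, 0.1237]
ee_rot: [-0.183, 3.134, -0.002]
wrist_force: [0.1, 0.5, -0.0]
gripper_width: 0.05
grasp_force: 0.0
[[-0.993 -0.117  0.002]
 [-0.117  0.993 -0.001]
 [-0.002 -0.001 -1.   ]] [ 0.5928169  -0.15349476  0.12369309]
```

View pics/a1.png

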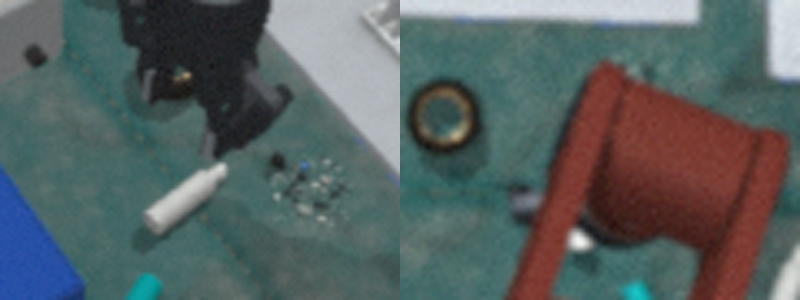

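The fingers straddle the nozzle axis above A and are in line with it, so I'll descend and grip.

```bash
python3 -m jog '{"delta_pos":[[0,-0.1,-3],[0,-0.1,-6],[0,-0.1,-8.5],[0,-0.1,-10],[0,-0.1,-10.4]],"rotation":[[0,0,0],[0,0,0],[0,0,0],[0,0,0],[0,0,0]]}'
python3 -m jog '{"delta_pos":[[0,0,0],[0,0,0],[0,0,0],[0,0,0],[0,0,0]],"rotation":[[0,0,0],[0,0,0],[0,0,0],[0,0,0],[0,0,0]]}' 0 40
python3 -m jog '{"delta_pos":[[0,0,0],[0,0,0.5],[0,0,2],[0,0,5],[0,0,9]],"rotation":[[0,0,0],[0,0,0],[0,0,0],[0,0,0],[0,0,0]]}'
```

```text
time_s: 4.2
position: [0.591, -0.1538, 0.017]
ee_rot: [0.183, -3.134, -0.002]
wrist_force: [-1.0, 0.1, -0.4]
gripper_width: 0.0499
grasp_force: 0.0
time_s: 4.7
position: [0.5935, -0.1547, 0.0203]
ee_rot: [-0.183, 3.133, -0.002]
wrist_force: [0.2, -0.3, 6.3]
gripper_width: 0.0177
grasp_force: 42.6
time_s: 5.2
position: [0.5895, -0.1532, 0.1072]
ee_rot: [0.183, -3.131, -0.004]
wrist_force: [0.4, -0.5, -1.1]
gripper_width: 0.0172
grasp_force: 41.9
```

```bash
python3 -m jog '{"delta_pos":[[0,0,4],[0,0,8],[0,0,12],[0,0,16],[0,0,17]],"rotation":[[0,0,0],[0,0,0],[0,0,0],[0,0,0],[0,0,0]]}'
python3 - <<'E'
from plant import r,viewer
import cv2,numpy as np
from h import *
s=r.observe(); p=s["position"]; print(p)
d=viewer.get_image("scene"); np.savez("scene2.npz",**d)
K,P=d["camera_matrix"],d["pose"]; c=P[:3,:3].T@(p-P[:3,3]); u=K[0,2]+K[0,0]*c[0]/-c[2]; v=K[1,2]-K[1,1]*c[1]/-c[2]; print(u,v)
x,y=int(u)-50,int(v)-38
x=max(x,0);y=max(y,0)
cv2.imwrite("pics/a2.png",cv2.resize(d["frame"][y:y+75,x:x+100,::-1],(800,600),interpolation=cv2.INTER_CUBIC))
E
```

```text
time_s: 5.7
position: [0.5944, -0.155, 0.2858]
ee_rot: [-0.183, 3.126, -0.007]
wrist_force: [0.4, 0.4, -0.6]
gripper_width: 0.0175
grasp_force: 41.9
[ 0.59437503 -0.15501068  0.28582829]
314.59999148654197 178.2159667854298
```

View pics/a2.png

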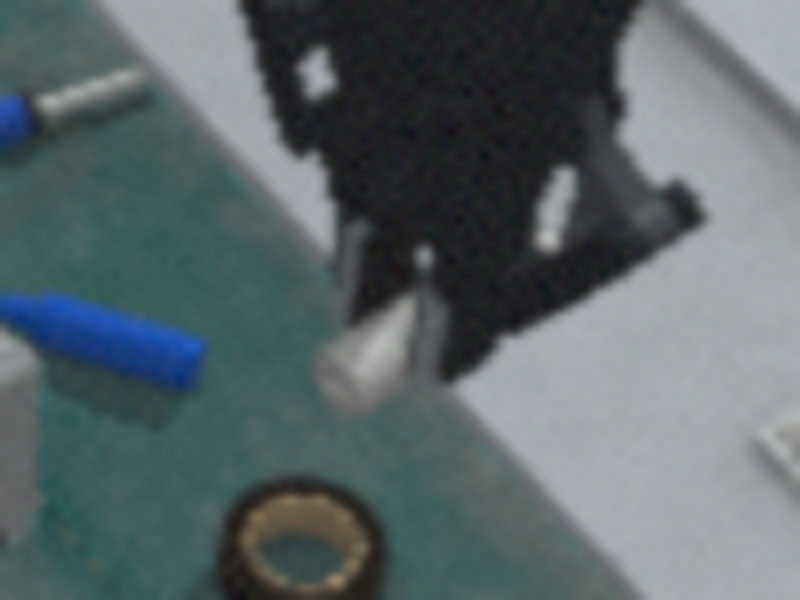

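```bash
python3 - <<'E'
import numpy as np
d=np.load("scene2.npz");K,P=d["camera_matrix"],d["pose"]
p=np.array([.5944,-.155,.2750]);a=np.radians(6.8);e=np.array([np.cos(a),np.sin(a),0])
def pr(w): c=P[:3,:3].T@(w-P[:3,3]); return K[0,2]+K[0,0]*c[0]/-c[2],K[1,2]-K[1,1]*c[1]/-c[2]
for pit in(-15,0,15,30):
    b=np.radians(pit); ee=e*np.cos(b)+np.array([0,0,np.sin(b)]); print(pit,pr(p+.054*ee),pr(p-.021*ee),"axis/len px",np.subtract(pr(p+.054*ee),pr(p-.021*ee)))
E
```

```text
-15 (np.float64(331.80468640238746), np.float64(173.84674546103423)) (np.float64(306.60833848146467), np.float64(185.0412174512349)) axis/len px [ 25.19634792 -11.19447199]
0 (np.float64(333.52342993913953), np.float64(168.8595257856413)) (np.float64(306.04328172878536), np.float64(186.99623570954324)) axis/len px [ 27.48014821 -18.13670992]
15 (np.float64(333.9705821921785), np.float64(164.60591041192623)) (np.float64(306.0251922608187), np.float64(188.57311066032776)) axis/len px [ 27.94538993 -23.96720025]
30 (np.float64(333.0614281724738), np.float64(161.39754936186438)) (np.float64(306.5461153377909), np.float64(189.66929055765914)) axis/len px [ 26.51531283 -28.2717412 ]
```

```bash
for i in 1 2; do python3 -m jog '{"delta_pos":[[-1,4.8,0],[-2,9.6,0],[-3,14.4,0],[-4,19.2,0],[-4.9,24.15,0]],"rotation":[[0,0,-1.5],[0,0,-3],[0,0,-4.5],[0,0,-6],[0,0,-7.5]]}' - 60|head -2; done
python3 -m jog '{"delta_pos":[[0,0,-4],[0,0,-9],[0,0,-14],[0,0,-17],[0,0,-18]],"rotation":[[0,0,0],[0,0,0],[0,0,0],[0,0,0],[0,0,0]]}' |head -2
python3 -m jog '{"delta_pos":[[0,0,0],[0,0,0],[0,0,0],[0,0,0],[0,0,0]],"rotation":[[0,0,0],[0,0,0],[0,0,0],[0,0,0],[0,0,0]]}'
python3 - <<'E'
from plant import r,viewer
import cv2,numpy as np
s=r.observe();print(s["position"],cv2.Rodrigues(s["ee_rot"])[0][:,1])
o=[]
for n,(x,y,w,h) in(("scene",(140,80,112,84)),("top",(118,165,100,75))):
    d=viewer.get_image(n); np.savez(n+"3.npz",**d); o.append(cv2.resize(d["frame"][y:y+h,x:x+w,::-1],(400,300),interpolation=cv2.INTER_CUBIC))
cv2.imwrite("pics/a3.png",np.hstack(o))
E
```

```text
time_s: 6.25
position: [0.5408, 0.0886, 0.276]
time_s: 6.75
position: [0.4919, 0.3294, 0.2759]
time_s: 7.25
position: [0.4887, 0.3257, 0.0913]
time_s: 7.75
position: [0.495, 0.3288, 0.1001]
ee_rot: [0.227, 3.131, 0.002]
wrist_force: [0.0, -0.5, 0.1]
gripper_width: 0.0167
grasp_force: 63.9
[0.49504709 0.32877604 0.10006658] [0.14445629 0.9895096  0.00177109]
```

View pics/a3.png

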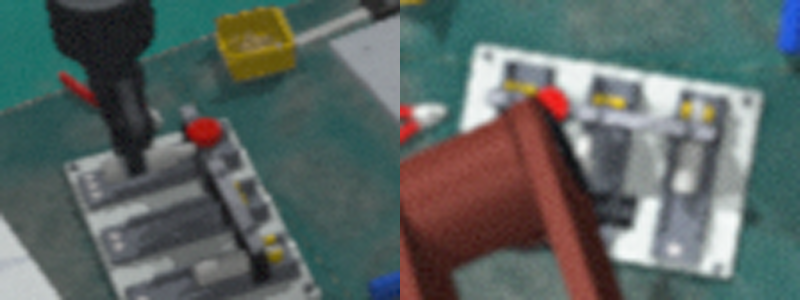

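```bash
python3 - <<'E'
import numpy as np,cv2
from h import *
print("exp tip",(.5484,.321,.0893))
for n,(x0,y0,x1,y1) in(("top",(158,192,172,214)),("scene",(170,112,200,135))):
    d=dict(np.load(n+"3.npz")); hsv=cv2.cvtColor(d["frame"],cv2.COLOR_RGB2HSV);V=hsv[...,2];S=hsv[...,1]
    m=np.zeros(V.shape,bool);m[y0:y1,x0:x1]=1;m&=(V>150)&(S<60)
    for b in blobs(m,5):
        v,u=np.nonzero(b[0]);p=cast(d,np.c_[u,v],.0893)[:,:2];i=p[:,0].argmax();print(n,b[1],b[2].round(1),"mean",p.mean(0).round(4),"front",p[i].round(4))
    if n=="top":
        print(V[196:212,158:172])
E
```

```text
exp tip (0.5484, 0.321, 0.0893)
top [160 192  12  14  67] [164.5 196.7] mean [0.5509 0.3214] front [0.566 0.302]
[[ 77 139 169 186 171 135  98  82  82  93 107 116 125 134]
 [ 73 130 182 191 180 145 110  91  93  93  95  98 104 116]
 [ 43 103 157 181 179 167 146 123 101 105 104 102 102 117]
 [ 34  69 127 174 192 206 194 155 118 109 108  96  98 109]
 [ 20  45 102 163 209 233 217 172 124 105 107  97  93  96]
 [ 31  28  67 142 207 240 225 172 122 107  98  94  86  86]
 [ 44  26  43 123 202 234 210 163 118 105  97  94  82  82]
 [ 39  27  29  93 169 207 190 146 111 105 102  88  80  80]
 [ 56  32  21  61 117 157 172 142 115 104  95  86  78  84]
 [ 63  33  21  29  72 124 151 144 128 111  96  86  75  74]
 [ 67  45  28  22  45  99 136 140 120 108  96  84  84  78]
 [ 66  56  42  28  36  73 112 128 117 107  95  87  77  78]
 [ 72  62  50  30  30  55  95 109 116 106 100  88  85  87]
 [ 68  61  55  34  26  42  73  98 107 106 101  99  92 100]
 [ 68  63  64  46  36  24  57  84 103 111 108 101  94  93]
 [ 74  65  68  58  39  32  36  70  89 106 105 106  95  87]]
scene [184 118   6   4  14] [186.4 119.1] mean [0.5322 0.3395] front [0.5408 0.3396]
```

```bash
python3 -m jog '{"delta_pos":[[0,-0.1,-2],[0,-0.15,-3.5],[0,-0.15,-4.5],[0,-0.15,-5],[0,-0.15,-5.3]],"rotation":[[0,0,0],[0,0,0],[0,0,0],[0,0,0],[0,0,0]]}'
python3 -m jog '{"delta_pos":[[0,0,-0.2],[0,0,-0.4],[0,0,-0.6],[0,0,-0.8],[0,0,-0.9]],"rotation":[[0,0,0],[0,0,0],[0,0,0],[0,0,0],[0,0,0]]}'
```

```text
time_s: 8.35
position: [0.4936, 0.3266, 0.0444]
ee_rot: [-0.227, -3.132, 0.001]
wrist_force: [0.6, 0.9, -0.5]
gripper_width: 0.0171
grasp_force: 63.9
time_s: 8.85
position: [0.494, 0.3268, 0.0363]
ee_rot: [0.227, 3.133, 0.0]
wrist_force: [-0.3, 0.5, -2.0]
gripper_width: 0.0167
grasp_force: 63.9
```

```bash
python3 -m jog '{"delta_pos":[[0,0.1,-0.1],[0,0.2,-0.1],[0,0.25,-0.1],[0,0.25,-0.1],[0,0.25,-0.1]],"rotation":[[0,0,0],[0,0,0],[0,0,0],[0,0,0],[0,0,0]]}'
python3 -m jog '{"delta_pos":[[0,-0.2,0],[0,-0.4,0],[0,-0.5,0],[0,-0.5,0],[0,-0.5,0]],"rotation":[[0,0,0],[0,0,0],[0,0,0],[0,0,0],[0,0,0]]}'
```

```text
time_s: 9.35
position: [0.494, 0.3293, 0.0354]
ee_rot: [0.227, 3.133, 0.0]
wrist_force: [-0.1, -0.8, 0.1]
gripper_width: 0.0168
grasp_force: 63.9
time_s: 9.85
position: [0.494, 0.3242, 0.0353]
ee_rot: [0.228, 3.133, 0.0]
wrist_force: [-0.1, 0.3, 0.6]
gripper_width: 0.017
grasp_force: 63.9
```

```bash
python3 -m jog '{"delta_pos":[[0,0.25,-0.05],[0.4,0.19,-0.05],[0.8,0.13,-0.05],[1.2,0.08,-0.05],[1.5,0.04,-0.05]],"rotation":[[0,0,0],[0,0,0],[0,0,0],[0,0,0],[0,0,0]]}'
python3 -m jog '{"delta_pos":[[0.3,-0.04,0],[0.6,-0.09,0],[0.9,-0.13,0],[1.2,-0.17,0],[1.4,-0.2,0]],"rotation":[[0,0,0],[0,0,0],[0,0,0],[0,0,0],[0,0,0]]}'
python3 -m jog '{"delta_pos":[[0,0,0],[0,0,0],[0,0,0],[0,0,0],[0,0,0]],"rotation":[[0,0,0],[0,0,0],[0,0,0],[0,0,0],[0,0,0]]}'
```

```text
time_s: 10.35
position: [0.5097, 0.3246, 0.0349]
ee_rot: [0.228, 3.133, 0.0]
wrist_force: [0.1, 0.5, -0.7]
gripper_width: 0.017
grasp_force: 63.9
time_s: 10.85
position: [0.5233, 0.3226, 0.0348]
ee_rot: [0.228, 3.133, 0.0]
wrist_force: [0.2, 0.1, -1.2]
gripper_width: 0.0166
grasp_force: 63.9
time_s: 11.35
position: [0.5228, 0.3227, 0.0348]
ee_rot: [-0.227, -3.133, 0.0]
wrist_force: [0.0, -0.5, -0.2]
gripper_width: 0.0168
grasp_force: 63.9
```

```bash
for i in 1 2; do python3 -m jog '{"delta_pos":[[0.1,-0.01,0],[0.2,-0.03,0],[0.3,-0.04,0],[0.3,-0.04,0],[0.3,-0.04,0]],"rotation":[[0,0,0],[0,0,0],[0,0,0],[0,0,0],[0,0,0]]}'|sed -n '2p;4p'; done
```

```text
position: [0.5261, 0.3222, 0.0348]
wrist_force: [-0.1, 0.8, -0.5]
position: [0.529, 0.3219, 0.0348]
wrist_force: [0.5, 0.8, -1.2]
```

```bash
for i in 1 2; do python3 -m jog '{"delta_pos":[[0.1,-0.01,0],[0.2,-0.03,0],[0.2,-0.03,0],[0.2,-0.03,0],[0.2,-0.03,0]],"rotation":[[0,0,0],[0,0,0],[0,0,0],[0,0,0],[0,0,0]]}'|sed -n '2p;4p'; done
```

```text
position: [0.531, 0.3215, 0.0348]
wrist_force: [0.2, 0.1, 0.2]
position: [0.533, 0.3212, 0.0348]
wrist_force: [-0.0, -0.2, -1.0]
```

```bash
for i in 1 2; do python3 -m jog '{"delta_pos":[[0.1,-0.01,0],[0.2,-0.03,0],[0.2,-0.03,0],[0.2,-0.03,0],[0.2,-0.03,0]],"rotation":[[0,0,0],[0,0,0],[0,0,0],[0,0,0],[0,0,0]]}'|sed -n '2p;4p;5p'; done
python3 - <<'E'
from plant import r,viewer
import cv2,numpy as np
o=[]
for n,(x,y,w,h) in(("scene",(170,100,80,60)),("top",(138,170,80,60))):
    d=viewer.get_image(n); np.savez(n+"4.npz",**d); o.append(cv2.resize(d["frame"][y:y+h,x:x+w,::-1],(400,300),interpolation=cv2.INTER_CUBIC))
cv2.imwrite("pics/a4.png",np.hstack(o))
E
```

```text
position: [0.5338, 0.321, 0.0345]
wrist_force: [-4.8, 1.6, 2.1]
gripper_width: 0.0169
position: [0.5361, 0.3207, 0.0345]
wrist_force: [-5.2, 1.3, 1.7]
gripper_width: 0.0171
```

View pics/a4.png

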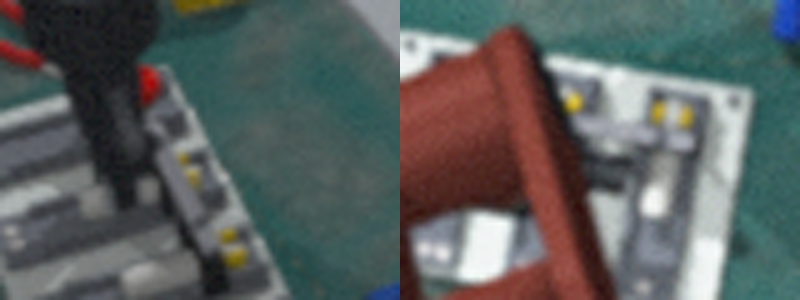

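The stop started dragging at TCP x≈0.5335 (5 N). The fork is visible beyond the bridge and not yet at the lane-1 position. I'll carry on gently.

```bash
for i in 1 2; do python3 -m jog '{"delta_pos":[[0.05,-0.01,0],[0.1,-0.01,0],[0.15,-0.02,0],[0.2,-0.03,0],[0.2,-0.03,0]],"rotation":[[0,0,0],[0,0,0],[0,0,0],[0,0,0],[0,0,0]]}'|sed -n '2p;4p;5p'; done
```

```text
position: [0.5375, 0.3205, 0.0345]
wrist_force: [-7.8, 2.1, 1.4]
gripper_width: 0.0171
position: [0.5376, 0.3205, 0.0344]
wrist_force: [-11.2, 2.3, 5.5]
gripper_width: 0.0172
```

```bash
for i in 1 2; do python3 -m jog '{"delta_pos":[[0.05,-0.01,0],[0.1,-0.01,0],[0.1,-0.01,0],[0.1,-0.01,0],[0.1,-0.01,0]],"rotation":[[0,0,0],[0,0,0],[0,0,0],[0,0,0],[0,0,0]]}'|sed -n '2p;4p;5p'; done
```

```text
position: [0.5377, 0.3204, 0.0344]
wrist_force: [-13.5, 3.2, 6.5]
gripper_width: 0.0168
position: [0.5377, 0.3204, 0.0344]
wrist_force: [-16.6, 2.5, 9.1]
gripper_width: 0.0169
```

```bash
for i in 1 2 3; do python3 -m jog '{"delta_pos":[[0.05,-0.01,0],[0.1,-0.01,0],[0.1,-0.01,0],[0.1,-0.01,0],[0.1,-0.01,0]],"rotation":[[0,0,0],[0,0,0],[0,0,0],[0,0,0],[0,0,0]]}'|sed -n '2p;4p;5p'; done
```

```text
position: [0.5377, 0.3204, 0.0343]
wrist_force: [-18.4, 2.5, 11.2]
gripper_width: 0.0169
position: [0.5377, 0.3204, 0.0344]
wrist_force: [-21.9, 2.4, 13.8]
gripper_width: 0.017
position: [0.5378, 0.3204, 0.0344]
wrist_force: [-23.5, 2.8, 15.7]
gripper_width: 0.0168
```

```bash
python3 - <<'E'
from plant import r,viewer
import cv2,numpy as np
from h import *
a=np.radians(-8.17); ex=np.array([np.cos(a),np.sin(a)]); ey=np.array([-ex[1],ex[0]]); o=np.array([.5388,.3221])
for n in("scene","top"):
    np.savez(n+"5.npz",**viewer.get_image(n))
    for k in(0,4,5):
        d=dict(np.load(f"{n}{k}.npz")); hsv=cv2.cvtColor(d["frame"],cv2.COLOR_RGB2HSV)
        m=(hsv[...,0]>18)&(hsv[...,0]<34)&(hsv[...,1]>110)&(hsv[...,2]>90); b0=np.zeros(m.shape,bool); b0[100:185,135:240]=1
        for b in blobs(m&b0,3):
            v,u=np.nonzero(b[0]);p=(cast(d,np.c_[u,v],.03)[:,:2]-o)*1e3; print(n,k,b[1][4],"x",(p@ex).min().round(1),(p@ex).max().round(1),"y",(p@ey).min().round(1),(p@ey).max().round(1))
d=dict(np.load("scene5.npz")); cv2.imwrite("pics/a5.png",cv2.resize(d["frame"][100:160,175:255,::-1],(800,600),interpolation=cv2.INTER_CUBIC))
E
```

```text
scene 0 13 x 87.8 111.8 y 136.8 147.1
scene 0 5 x 41.8 48.6 y -67.5 -62.5
scene 0 9 x 38.9 48.3 y -88.8 -80.1
scene 0 3 x 58.8 61.5 y -217.4 -210.8
scene 4 14 x 87.8 114.7 y 135.5 147.1
scene 4 6 x 41.8 48.6 y -70.2 -62.5
scene 4 9 x 38.9 48.3 y -88.8 -80.1
scene 4 3 x 58.8 61.5 y -217.4 -210.8
scene 5 14 x 87.8 114.7 y 135.5 147.1
scene 5 4 x 41.2 45.4 y 2.8 8.1
scene 5 6 x 41.0 46.6 y -16.0 -6.6
scene 5 6 x 41.8 48.6 y -70.2 -62.5
scene 5 9 x 38.9 48.3 y -88.8 -80.1
scene 5 3 x 58.8 61.5 y -217.4 -210.8
```

View pics/a5.png

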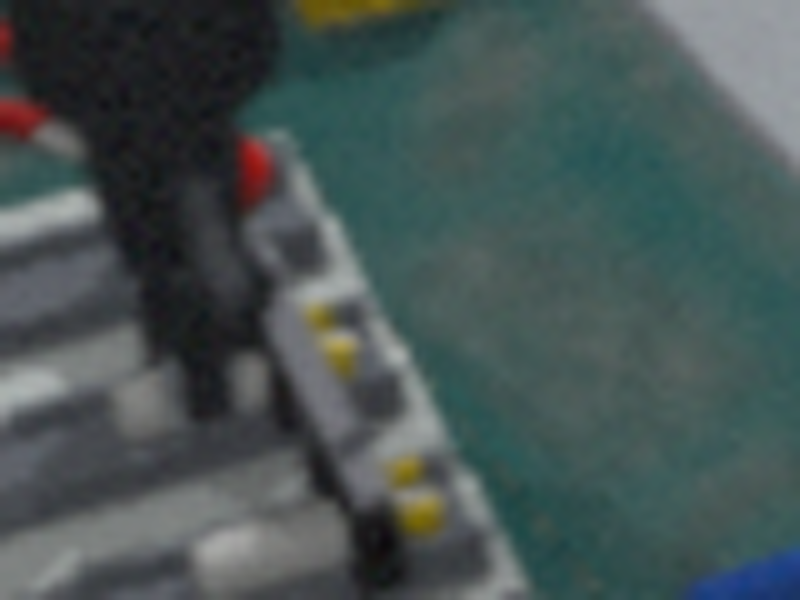

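```bash
python3 -m jog '{"delta_pos":[[0,0,0.1],[0,0,0.2],[0,0,0.3],[0,0,0.3],[0,0,0.3]],"rotation":[[0,0,0],[0,0,0],[0,0,0],[0,0,0],[0,0,0]]}'|sed -n '2,5p'
python3 - <<'E'
import cv2,numpy as np
from plant import r
from h import *
R=cv2.Rodrigues(r.observe()["ee_rot"])[0]; print(R.round(4), r.observe()["moment"])
a=np.radians(-8.17); ex=np.array([np.cos(a),np.sin(a)]); ey=np.array([-ex[1],ex[0]]); o=np.array([.5388,.3221])
d=dict(np.load("scene5.npz")); f=cv2.resize(d["frame"],None,fx=4,fy=4,interpolation=cv2.INTER_CUBIC).astype(float)
yel=np.clip((f[...,0]+f[...,1])/2-f[...,2],0,None)-0; yel[yel<35]=0
K,P=d["camera_matrix"],d["pose"]
# weighted profile along lane x in bands for each cheek
v,u=np.mgrid[100*4:165*4,195*4:225*4]
p=(cast(d,np.c_[(u.ravel()+.5)/4-.5,(v.ravel()+.5)/4-.5],.03)[:,:2]-o)*1e3;X=p@ex;Y=p@ey;w=yel[v,u].ravel()
for y0,y1 in((-92,-76),(-76,-58),(-20,-2),(-2,14)):
    s=(Y>y0)&(Y<y1)&(X>20)&(X<70); h,_=np.histogram(X[s],np.arange(30,62,2),weights=w[s]); n,_=np.histogram(X[s],np.arange(30,62,2)); print((y0,y1),(h/np.maximum(n,1)).astype(int), "cx",(X[s]*w[s]).sum()/w[s].sum(),"cy",(Y[s]*w[s]).sum()/w[s].sum())
E
```

```text
position: [0.5378, 0.3201, 0.0348]
ee_rot: [-0.222, -3.118, 0.005]
wrist_force: [-17.6, 5.2, 3.0]
gripper_width: 0.0167
[[-0.9897  0.142  -0.0163]
 [ 0.142   0.9899 -0.0021]
 [ 0.0159 -0.0044 -0.9999]] [0.78881857 2.25578453 0.51630218]
(-92, -76) [ 0  0  0 13 43 59 66 61 47 22  0  0  0  0  0] cx 43.16662531753056 cy -84.20226027458081
(-76, -58) [ 0  0  0  0  0 21 37 44 37 22  2  0  0  0  0] cx 45.119041933510736 cy -65.22260539901056
(-20, -2) [ 0  0  0  0  0 37 61 52 29  5  0  0  0  0  0] cx 43.89619445040289 cy -11.083300613691845
(-2, 14) [ 0  0  0  0  1 28 51 41  9  0  0  0  0  0  0] cx 43.47450367884083 cy 5.939260894162432
```

The moment reading (Mz ≈ 0.5 N·m with Fx ≈ −17 N, so a lever of about +30 mm in y and well above the tips) shows the gripper's knuckle leaning on the side of the knob. The yellow cheeks are also about 2 mm short of lane 1's. I'll unload, open slightly, re-grip about 11 mm further back, and push on.

```bash
python3 -m jog '{"delta_pos":[[-0.3,0.04,0],[-0.6,0.09,0],[-0.7,0.1,0],[-0.8,0.11,-0.25],[-0.8,0.11,-0.25]],"rotation":[[0,0,0],[0,0,0],[0,0,0],[0,0,0],[0,0,0]]}'|sed -n '2p;4p'
python3 -m jog '{"delta_pos":[[0,0,0],[0,0,0],[0,0,0],[-0.3,0.04,0],[-0.6,0.09,0]],"rotation":[[0,0,0],[0,0,0],[0,0,0],[0,0,0],[0,0,0]]}' 3 |sed -n '2,5p'
python3 -m jog '{"delta_pos":[[-0.3,0.04,0],[-0.6,0.09,0],[-0.6,0.09,0],[-0.6,0.09,0],[-0.6,0.09,0]],"rotation":[[0,0,0],[0,0,0],[0,0,0],[0,0,0],[0,0,0]]}' |sed -n '2,5p'
```

```text
position: [0.5377, 0.3205, 0.035]
wrist_force: [-5.0, 0.4, -1.9]
position: [0.5339, 0.3216, 0.0363]
ee_rot: [0.228, 3.129, 0.002]
wrist_force: [-0.0, -0.1, -0.6]
gripper_width: 0.0302
position: [0.5262, 0.3224, 0.0353]
ee_rot: [0.227, 3.133, 0.0]
wrist_force: [0.3, 0.0, 0.2]
gripper_width: 0.0296
```

```bash
python3 -m jog '{"delta_pos":[[0,0,0],[0,0,0],[0,0,0],[0,0,0],[0,0,0]],"rotation":[[0,0,0],[0,0,0],[0,0,0],[0,0,0],[0,0,0]]}' 0 60 |sed -n '2p;4,6p'
for i in 1 2 3; do python3 -m jog '{"delta_pos":[[0.05,-0.01,0],[0.1,-0.01,0],[0.15,-0.02,0],[0.15,-0.02,0],[0.15,-0.02,0]],"rotation":[[0,0,0],[0,0,0],[0,0,0],[0,0,0],[0,0,0]]}'|sed -n '2p;4p'; done; python3 -c '
from plant import r;print(r.observe()["moment"])'
```

```text
position: [0.5262, 0.3225, 0.0356]
wrist_force: [-1.2, -0.9, 1.6]
gripper_width: 0.017
grasp_force: 60.7
position: [0.5263, 0.3225, 0.0356]
wrist_force: [-4.5, 0.4, 6.0]
position: [0.5264, 0.3225, 0.0356]
wrist_force: [-8.6, 1.3, 9.3]
position: [0.5265, 0.3225, 0.0356]
wrist_force: [-11.7, 0.5, 12.1]
[ 0.14516674  1.77082898 -0.01115989]
```

```bash
for i in 1 2 3; do python3 -m jog '{"delta_pos":[[0.05,-0.01,0.05],[0.1,-0.01,0.1],[0.15,-0.02,0.12],[0.15,-0.02,0.12],[0.15,-0.02,0.12]],"rotation":[[0,0,0],[0,0,0],[0,0,0],[0,0,0],[0,0,0]]}'|sed -n '2p;4p'; done; python3 -c '
from plant import r;print(r.observe()["moment"])'
```

```text
position: [0.5278, 0.3222, 0.0356]
wrist_force: [-8.7, 1.5, 6.7]
position: [0.5285, 0.322, 0.0357]
wrist_force: [-7.4, 3.6, 3.4]
position: [0.5286, 0.3219, 0.036]
wrist_force: [-10.4, 4.6, 0.7]
[0.78627502 1.60649363 0.12911621]
```

```bash
for i in 1 2 3; do python3 -m jog '{"delta_pos":[[0.05,0,0],[0.1,0,0],[0.15,0,0],[0.15,0,0],[0.15,0,0]],"rotation":[[0,0,0],[0,0,0],[0,0,0],[0,0,0],[0,0,0]]}'|sed -n '2p;4p'; done; python3 - <<'E'
from plant import r,viewer
import cv2,numpy as np
from h import *
print(r.observe()["moment"])
a=np.radians(-8.17); ex=np.array([np.cos(a),np.sin(a)]); ey=np.array([-ex[1],ex[0]]); o=np.array([.5388,.3221])
d=viewer.get_image("scene");np.savez("scene6.npz",**d); f=cv2.resize(d["frame"],None,fx=4,fy=4,interpolation=cv2.INTER_CUBIC).astype(float)
yel=np.clip((f[...,0]+f[...,1])/2-f[...,2],0,None)-0; yel[yel<35]=0
v,u=np.mgrid[100*4:165*4,195*4:225*4]
p=(cast(d,np.c_[(u.ravel()+.5)/4-.5,(v.ravel()+.5)/4-.5],.03)[:,:2]-o)*1e3;X=p@ex;Y=p@ey;w=yel[v,u].ravel()
for y0,y1 in((-92,-76),(-76,-58),(-20,-2),(-2,14)):
    s=(Y>y0)&(Y<y1)&(X>20)&(X<70); h,_=np.histogram(X[s],np.arange(30,62,2),weights=w[s]); n,_=np.histogram(X[s],np.arange(30,62,2)); print((y0,y1),(h/np.maximum(n,1)).astype(int))
E
```

```text
position: [0.5287, 0.3219, 0.0359]
wrist_force: [-12.7, 5.3, 3.3]
position: [0.5287, 0.3219, 0.0358]
wrist_force: [-16.6, 4.9, 6.6]
position: [0.5288, 0.3219, 0.0357]
wrist_force: [-20.2, 4.3, 8.7]
[0.77490021 3.02341827 0.07795065]
(-92, -76) [ 0  0  0 17 43 58 68 62 47 22  0  0  0  0  0]
(-76, -58) [ 0  0  0  0  0 20 37 45 37 23  1  0  0  0  0]
(-20, -2) [ 0  0  0  0  0 32 58 60 51 22  0  0  0  0  0]
(-2, 14) [ 0  0  0  0  0 21 44 49 41 28  2  0  0  0  0]
```

Lane 2's cheeks now match lane 1's profile and the resistance is rigid at 20 N, so it is home. I'll unload, release, lift and go for nozzle B.

```bash
python3 -m jog '{"delta_pos":[[-0.3,0.04,0],[-0.6,0.06,0],[-0.6,0.06,0],[-0.6,0.06,0],[-0.6,0.06,0]],"rotation":[[0,0,0],[0,0,0],[0,0,0],[0,0,0],[0,0,0]]}'|sed -n '2p;4p'
python3 -m jog '{"delta_pos":[[0,0,0],[0,0,0],[0,0,0.3],[0,0,2],[0,0,6]],"rotation":[[0,0,0],[0,0,0],[0,0,0],[0,0,0],[0,0,0]]}' 3 |sed -n '2,5p'
python3 -m jog '{"delta_pos":[[0,0,5],[0,0,10],[0,0,15],[0,0,20],[0,0,22]],"rotation":[[0,0,0],[0,0,0],[0,0,0],[0,0,0],[0,0,0]]}' 5 |sed -n '2,5p'
python3 - <<'E'
from plant import r,viewer
import cv2,numpy as np
d=viewer.get_image("scene");np.savez("scene7.npz",**d)
cv2.imwrite("pics/a7.png",cv2.resize(d["frame"][90:168,150:254,::-1],(800,600),interpolation=cv2.INTER_CUBIC))
E
```

```text
position: [0.5285, 0.3219, 0.0362]
wrist_force: [-6.6, 3.1, -0.7]
position: [0.5309, 0.3202, 0.0965]
ee_rot: [-0.228, -3.127, 0.006]
wrist_force: [0.6, 0.2, -1.1]
gripper_width: 0.03
position: [0.5362, 0.3228, 0.3289]
ee_rot: [0.227, 3.121, 0.01]
wrist_force: [0.8, -0.2, -0.2]
gripper_width: 0.0501
```

View pics/a7.png

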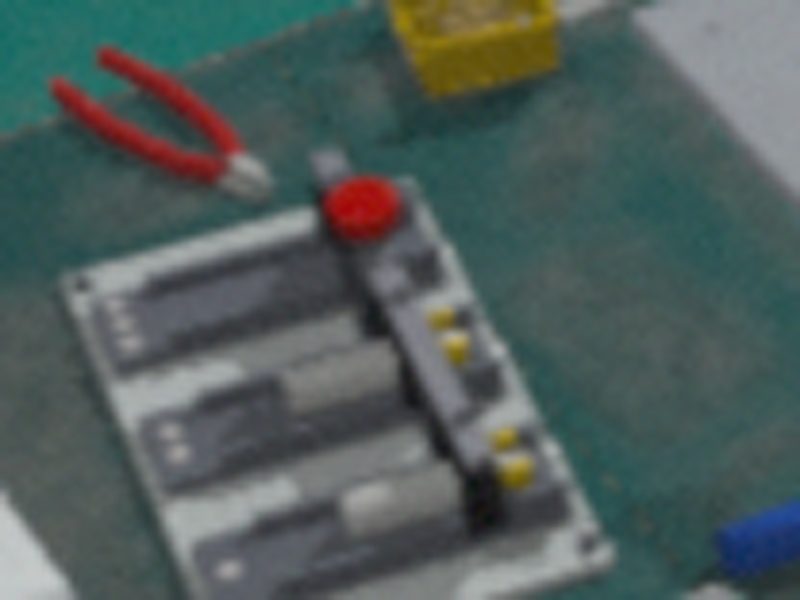

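Lane 2 is loaded just like lane 1: rear end at (290,385) and cheeks at (440,320) and (455,345) in the crop. Next is nozzle B.

```bash
for i in 1 2 3; do python3 -m jog '{"delta_pos":[[-0.1,-4.2,0],[-0.2,-8.4,0],[-0.2,-12.6,0],[-0.3,-16.8,0],[-0.4,-20.9,0]],"rotation":[[0,0,-0.8],[0,0,-1.6],[0,0,-2.4],[0,0,-3.2],[0,0,-3.9]]}'|sed -n '1,2p'; done
python3 -m jog '{"delta_pos":[[0,0,-5],[0,0,-10],[0,0,-15],[0,0,-18],[0,0,-20]],"rotation":[[0,0,0],[0,0,0],[0,0,0],[0,0,0],[0,0,0]]}'|sed -n '2p'
python3 -m jog '{"delta_pos":[[0,0,0],[0,0,0],[0,0,0],[0,0,0],[0,0,0]],"rotation":[[0,0,0],[0,0,0],[0,0,0],[0,0,0],[0,0,0]]}'
python3 -c '
from plant import r;import cv2;print(cv2.Rodrigues(r.observe()["ee_rot"])[0][:,1])'
```

```text
time_s: 27.15
position: [0.5291, 0.111, 0.3196]
time_s: 27.65
position: [0.525, -0.098, 0.3197]
time_s: 28.15
position: [0.5209, -0.3071, 0.3196]
position: [0.5193, -0.304, 0.1155]
time_s: 29.15
position: [0.5224, -0.3058, 0.1207]
ee_rot: [0.545, 3.091, -0.002]
wrist_force: [-0.4, -0.3, 0.9]
gripper_width: 0.05
grasp_force: 0.0
[ 3.42033176e-01  9.39687418e-01 -9.29064046e-04]
```

```bash
python3 -m jog '{"delta_pos":[[-0.7,0.14,-3],[-0.7,0.14,-6],[-0.7,0.14,-8.5],[-0.7,0.14,-9.6],[-0.7,0.14,-10]],"rotation":[[0,0,0],[0,0,0],[0,0,0],[0,0,0],[0,0,0]]}'|sed -n '2p;4p'
python3 -m jog '{"delta_pos":[[0,0,0],[0,0,0],[0,0,0],[0,0,0],[0,0,0]],"rotation":[[0,0,0],[0,0,0],[0,0,0],[0,0,0],[0,0,0]]}' 0 60
python3 -m jog '{"delta_pos":[[0,0,0.5],[0,0,3],[0,0,8],[0,0,13],[0,0,18]],"rotation":[[0,0,0],[0,0,0],[0,0,0],[0,0,0],[0,0,0]]}'|sed -n '2p;4,6p'
python3 -m jog '{"delta_pos":[[0,0,3],[0,0,6],[0,0,8],[0,0,8],[0,0,8]],"rotation":[[0,0,0],[0,0,0],[0,0,0],[0,0,0],[0,0,0]]}'
python3 - <<'E'
from plant import r,viewer
import cv2,numpy as np
p=r.observe()["position"];d=viewer.get_image("scene");np.savez("scene8.npz",**d)
K,P=d["camera_matrix"],d["pose"]; c=P[:3,:3].T@(p-P[:3,3]); u=K[0,2]+K[0,0]*c[0]/-c[2]; v=K[1,2]-K[1,1]*c[1]/-c[2]
x,y=max(int(u)-60,0),max(int(v)-45,0);x=min(x,392);print(x,y,p)
cv2.imwrite("pics/b8.png",cv2.resize(d["frame"][y:y+90,x:x+120,::-1],(800,600),interpolation=cv2.INTER_CUBIC))
E
```

```text
position: [0.5139, -0.3033, 0.0179]
wrist_force: [0.7, 0.0, 0.4]
time_s: 30.15
position: [0.5159, -0.3048, 0.0209]
ee_rot: [0.545, 3.091, -0.003]
wrist_force: [-0.6, 0.1, 5.6]
gripper_width: 0.017
grasp_force: 60.3
position: [0.5136, -0.3031, 0.1999]
wrist_force: [1.0, 0.2, -0.2]
gripper_width: 0.017
grasp_force: 59.6
time_s: 31.15
position: [0.5141, -0.3034, 0.2782]
ee_rot: [-0.545, -3.093, -0.001]
wrist_force: [-0.2, 0.1, -1.0]
gripper_width: 0.0171
grasp_force: 59.6
269 212 [ 0.51411821 -0.30343729  0.2782486 ]
```

View pics/b8.png

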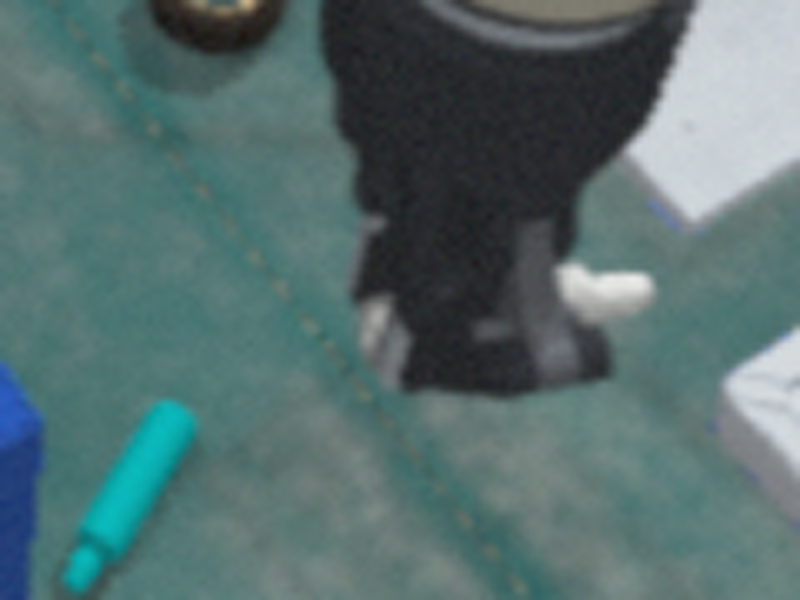

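B is held level and the rear overhang at (375,330) looks right. Carrying it to lane 3.

```bash
for i in 1 2 3; do python3 -m jog '{"delta_pos":[[-0.1,4.7,0],[-0.3,9.4,0],[-0.4,14.1,0],[-0.5,18.8,0],[-0.65,23.45,0]],"rotation":[[0,0,0.8],[0,0,1.6],[0,0,2.4],[0,0,3.2],[0,0,3.95]]}'|sed -n '2p'; done
python3 -m jog '{"delta_pos":[[0,0,-4],[0,0,-9],[0,0,-14],[0,0,-17],[0,0,-19]],"rotation":[[0,0,0],[0,0,0],[0,0,0],[0,0,0],[0,0,0]]}' |sed -n '2p'
python3 -m jog '{"delta_pos":[[0,0,0],[0,0,0],[0,0,0],[0,0,0],[0,0,0]],"rotation":[[0,0,0],[0,0,0],[0,0,0],[0,0,0],[0,0,0]]}'
python3 -c '
from plant import r;import cv2;print(cv2.Rodrigues(r.observe()["ee_rot"])[0][:,1])'
```

```text
position: [0.5063, -0.0671, 0.2761]
position: [0.4998, 0.1669, 0.2762]
position: [0.4934, 0.401, 0.2756]
position: [0.4906, 0.3971, 0.0816]
time_s: 33.7
position: [0.496, 0.4004, 0.0907]
ee_rot: [0.223, 3.131, 0.003]
wrist_force: [-0.2, 0.1, -1.0]
gripper_width: 0.0169
grasp_force: 59.7
[0.1418624  0.98988439 0.00198877]
```

```bash
python3 -m jog '{"delta_pos":[[0,-0.1,-1.5],[0,-0.1,-3],[0,-0.1,-4],[0,-0.1,-4.4],[0,-0.1,-4.5]],"rotation":[[0,0,0],[0,0,0],[0,0,0],[0,0,0],[0,0,0]]}'|sed -n '2p;4p'
python3 -m jog '{"delta_pos":[[0,0,-0.2],[0,0,-0.4],[0,0,-0.6],[0,0,-0.8],[0,0,-1]],"rotation":[[0,0,0],[0,0,0],[0,0,0],[0,0,0],[0,0,0]]}'|sed -n '2p;4p'
python3 -m jog '{"delta_pos":[[0,0.1,0],[0,0.2,0],[0,0.25,0],[0,0.25,0],[0,0.25,0]],"rotation":[[0,0,0],[0,0,0],[0,0,0],[0,0,0],[0,0,0]]}'|sed -n '2p;4p'
python3 -m jog '{"delta_pos":[[0,-0.2,0],[0,-0.4,0],[0,-0.5,0],[0,-0.5,0],[0,-0.5,0]],"rotation":[[0,0,0],[0,0,0],[0,0,0],[0,0,0],[0,0,0]]}'|sed -n '2p;4p'
```

```text
position: [0.494, 0.3981, 0.0421]
wrist_force: [-0.5, 0.9, 0.1]
position: [0.4952, 0.3989, 0.0349]
wrist_force: [-3.5, -2.0, 12.5]
position: [0.4958, 0.4014, 0.0349]
wrist_force: [-0.8, -1.7, 5.5]
position: [0.4959, 0.3972, 0.0349]
wrist_force: [0.3, 3.1, 5.9]
```

```bash
python3 -m jog '{"delta_pos":[[0,0.25,0.15],[0.4,0.19,0.15],[0.8,0.13,0.15],[1.2,0.08,0.15],[1.5,0.04,0.15]],"rotation":[[0,0,0],[0,0,0],[0,0,0],[0,0,0],[0,0,0]]}'|sed -n '2p;4p'
python3 -m jog '{"delta_pos":[[0.3,-0.04,0],[0.6,-0.09,0],[0.9,-0.13,0],[1.2,-0.17,0],[1.3,-0.19,0]],"rotation":[[0,0,0],[0,0,0],[0,0,0],[0,0,0],[0,0,0]]}'|sed -n '2p;4p'
python3 -m jog '{"delta_pos":[[0.1,-0.01,0],[0.2,-0.03,0],[0.3,-0.04,0],[0.3,-0.04,0],[0.3,-0.04,0]],"rotation":[[0,0,0],[0,0,0],[0,0,0],[0,0,0],[0,0,0]]}'|sed -n '1,2p;4p'
```

```text
position: [0.5102, 0.3962, 0.0349]
wrist_force: [-1.4, 0.2, 2.0]
position: [0.5235, 0.3945, 0.0351]
wrist_force: [-0.2, 0.5, -1.2]
time_s: 37.2
position: [0.526, 0.3944, 0.0354]
wrist_force: [-0.2, -0.6, -0.2]
```

```bash
for i in 1 2 3; do python3 -m jog '{"delta_pos":[[0.1,-0.01,0],[0.15,-0.02,0],[0.2,-0.03,0],[0.2,-0.03,0],[0.2,-0.03,0]],"rotation":[[0,0,0],[0,0,0],[0,0,0],[0,0,0],[0,0,0]]}'|sed -n '2p;4p'; done
```

```text
position: [0.5272, 0.3941, 0.0352]
wrist_force: [-3.5, 1.6, 0.4]
position: [0.5291, 0.3938, 0.0351]
wrist_force: [-5.3, 2.4, 0.2]
position: [0.5312, 0.3935, 0.0351]
wrist_force: [-4.4, 0.4, -0.2]
```

```bash
for i in 1 2; do python3 -m jog '{"delta_pos":[[0.1,-0.01,0],[0.15,-0.02,0],[0.2,-0.03,0],[0.2,-0.03,0],[0.2,-0.03,0]],"rotation":[[0,0,0],[0,0,0],[0,0,0],[0,0,0],[0,0,0]]}'|sed -n '2p;4p'; done; python3 -c '
from plant import r;print(r.observe()["moment"])'
```

```text
position: [0.5333, 0.3932, 0.0351]
wrist_force: [-4.8, 1.3, 1.2]
position: [0.5352, 0.3929, 0.0351]
wrist_force: [-5.8, 1.8, -1.0]
[0.2650749  0.77762058 0.0320242 ]
```

```bash
for i in 1 2 3; do python3 -m jog '{"delta_pos":[[0.05,-0.01,0],[0.1,-0.01,0],[0.15,-0.02,0.03],[0.15,-0.02,0.03],[0.15,-0.02,0.03]],"rotation":[[0,0,0],[0,0,0],[0,0,0],[0,0,0],[0,0,0]]}'|sed -n '2p;4p'; done; python3 -c '
from plant import r;print(r.observe()["moment"])'
```

```text
position: [0.5353, 0.3929, 0.0351]
wrist_force: [-8.2, 2.1, 0.5]
position: [0.5354, 0.3929, 0.035]
wrist_force: [-10.0, 2.4, 1.7]
position: [0.5355, 0.3928, 0.0349]
wrist_force: [-13.1, 3.3, 2.8]
[0.59521803 1.97754063 0.06611613]
```

```bash
for i in 1 2; do python3 -m jog '{"delta_pos":[[0.05,0,0],[0.1,0,0],[0.15,0,0.03],[0.15,0,0.03],[0.15,0,0.03]],"rotation":[[0,0,0],[0,0,0],[0,0,0],[0,0,0],[0,0,0]]}'|sed -n '1,2p;4p'; done; python3 - <<'E'
from plant import r,viewer
import cv2,numpy as np
from h import *
print(r.observe()["moment"])
a=np.radians(-8.17); ex=np.array([np.cos(a),np.sin(a)]); ey=np.array([-ex[1],ex[0]]); o=np.array([.5388,.3221])
for n,k,vv,uu in(("scene",9,(90,165),(190,225)),("top",9,(170,215),(138,205))):
    d=viewer.get_image(n);np.savez(n+"9.npz",**d); f=cv2.resize(d["frame"],None,fx=4,fy=4,interpolation=cv2.INTER_CUBIC).astype(float)
    yel=np.clip((f[...,0]+f[...,1])/2-f[...,2],0,None); yel[yel<35]=0
    v,u=np.mgrid[vv[0]*4:vv[1]*4,uu[0]*4:uu[1]*4]
    p=(cast(d,np.c_[(u.ravel()+.5)/4-.5,(v.ravel()+.5)/4-.5],.03)[:,:2]-o)*1e3;X=p@ex;Y=p@ey;w=yel[v,u].ravel()
    for y0,y1 in((-92,-76),(-76,-58),(-20,-2),(-2,14),(52,70),(70,88)):
        s=(Y>y0)&(Y<y1)&(X>20)&(X<70); h,_=np.histogram(X[s],np.arange(30,62,2),weights=w[s]); c,_=np.histogram(X[s],np.arange(30,62,2)); print(n,(y0,y1),(h/np.maximum(c,1)).astype(int))
E
```

```text
time_s: 41.7
position: [0.5356, 0.3928, 0.035]
wrist_force: [-14.5, 3.8, 4.1]
time_s: 42.2
position: [0.5357, 0.3929, 0.035]
wrist_force: [-17.7, 3.8, 5.5]
[0.66788121 2.81415566 0.04898343]
scene (-92, -76) [ 0  0  0 20 44 58 70 70 55 30  2  0  0  0  0]
scene (-76, -58) [ 0  0  0  0  0 17 34 43 37 23  2  0  0  0  0]
scene (-20, -2) [ 0  0  0  0  0 29 57 56 43 16  0  0  0  0  0]
scene (-2, 14) [ 0  0  0  0  1 23 47 50 40 21  0  0  0  0  0]
scene (52, 70) [ 8  9 13 17 18 46 65 70 54 22  0  0  0  0  0]
scene (70, 88) [62 62 63 63 62 64 64 62 51 41 18  0  0  0  0]
top (-92, -76) [ 0  0  7 35 51 58 56 46 30  7  0  0  0  0  0]
top (-76, -58) [ 0  0  4 24 39 47 50 41 26  7  0  0  0  0  0]
top (-20, -2) [ 0  0 11 31 43 51 51 41 25  6  0  0  0  0  0]
top (-2, 14) [ 0  0  9 33 44 53 53 42 32  9  0  0  0  0  0]
top (52, 70) [27 34 56 66 68 58 49 39 23  5  0  0  0  0  0]
top (70, 88) [ 0  3 28 48 56 63 66 65 46 24  2  0  0  0  0]
```

Lane 3 is home in both views and rigid. Releasing, then lifting and moving over the knob with the fingers shut.

```bash
python3 -m jog '{"delta_pos":[[-0.3,0.04,0],[-0.6,0.06,0],[-0.65,0.06,0],[-0.65,0.06,0],[-0.65,0.06,0]],"rotation":[[0,0,0],[0,0,0],[0,0,0],[0,0,0],[0,0,0]]}'|sed -n '2p;4p'
python3 -m jog '{"delta_pos":[[0,0,0],[0,0,0],[0,0,0.3],[0,0,2],[0,0,6]],"rotation":[[0,0,0],[0,0,0],[0,0,0],[0,0,0],[0,0,0]]}' 3 |sed -n '2,5p'
python3 -m jog '{"delta_pos":[[0,0,3],[0,0,5],[0,0,5],[0,0,5],[0,0,5]],"rotation":[[0,0,0],[0,0,0],[0,0,0],[0,0,0],[0,0,0]]}' 0 |sed -n '1,5p'
```

```text
position: [0.5353, 0.3928, 0.0359]
wrist_force: [-6.4, 2.1, -1.6]
position: [0.5347, 0.3909, 0.0943]
ee_rot: [-0.224, -3.128, 0.007]
wrist_force: [0.1, -0.1, -0.2]
gripper_width: 0.0302
time_s: 43.8
position: [0.5361, 0.3922, 0.1454]
ee_rot: [-0.223, -3.132, 0.002]
wrist_force: [0.4, 0.2, 0.0]
gripper_width: 0.0
```

```bash
cat > prof.py <<'E'
from plant import r,viewer
import cv2,numpy as np
from h import *
a=np.radians(-8.17); ex=np.array([np.cos(a),np.sin(a)]); ey=np.array([-ex[1],ex[0]]); o=np.array([.5388,.3221])
for n in("scene","top"):
    d=viewer.get_image(n); f=cv2.resize(d["frame"],None,fx=4,fy=4,interpolation=cv2.INTER_CUBIC).astype(float); hsv=cv2.cvtColor(d["frame"],cv2.COLOR_RGB2HSV)
    yel=np.clip((f[...,0]+f[...,1])/2-f[...,2],0,None); yel[yel<35]=0; g=f.min(2)
    v,u=np.mgrid[90*4:240*4,120*4:240*4]
    p=(cast(d,np.c_[(u.ravel()+.5)/4-.5,(v.ravel()+.5)/4-.5],.03)[:,:2]-o)*1e3;X=p@ex;Y=p@ey;w=yel[v,u].ravel();g=g[v,u].ravel()
    for y0 in(-72,0,72):
        s=(abs(Y-y0-(0 if n=="top" else -3))<5); b=np.arange(-44,20,4); print(n,y0,"pale",[int(g[s&(X>q)&(X<q+4)].mean()) for q in b])
        for c in(-10,9):
            s=abs(Y-y0-c+(2 if n=="scene" else 0))<5; print("   yel",[int(w[s&(X>q)&(X<q+2)].mean()) for q in range(38,56,2)])
    R=(hsv[...,1]>150)&((hsv[...,0]<8)|(hsv[...,0]>172))&(hsv[...,2]>120); R[:100]=0;R[:,:145 if n=="top" else 185]=0;R[:,240:]=0
    for b in blobs(R,15): print("red",b[1][4],cast(d,b[2],.076).round(4))
E
python3 prof.py
python3 -m jog '{"delta_pos":[[1,-1.2,0],[2,-2.4,0],[3,-3.6,0],[3.33,-3.97,0],[3.33,-3.97,0]],"rotation":[[0,0,0],[0,0,0],[0,0,0],[0,0,0],[0,0,0]]}'|sed -n 2p
python3 -m jog '{"delta_pos":[[0,0,-1.5],[0,0,-3],[0,0,-4],[0,0,-4.3],[0,0,-4.3]],"rotation":[[0,0,0],[0,0,0],[0,0,0],[0,0,0],[0,0,0]]}'
```

```text
scene -72 pale [67, 65, 66, 64, 73, 117, 147, 152, 150, 144, 128, 124, 122, 122, 115, 105]
   yel [63, 80, 86, 81, 65, 31, 0, 0, 0]
   yel [1, 37, 63, 73, 68, 41, 2, 0, 0]
scene 0 pale [64, 64, 65, 63, 70, 105, 126, 122, 125, 128, 125, 123, 122, 123, 121, 107]
   yel [0, 42, 76, 84, 65, 24, 0, 0, 0]
   yel [1, 32, 65, 71, 59, 26, 0, 0, 0]
scene 72 pale [65, 66, 68, 67, 75, 118, 154, 153, 153, 147, 129, 123, 124, 122, 123, 109]
   yel [11, 47, 69, 80, 65, 28, 0, 0, 0]
   yel [63, 64, 61, 61, 61, 50, 20, 1, 0]
red 39 [[0.57   0.3514 0.076 ]]
top -72 pale [130, 123, 116, 111, 138, 210, 234, 231, 225, 199, 180, 179, 178, 173, 151, 117]
   yel [61, 72, 74, 60, 37, 2, 0, 0, 0]
   yel [67, 81, 89, 71, 47, 11, 0, 0, 0]
top 0 pale [100, 96, 93, 91, 108, 155, 176, 177, 177, 174, 177, 176, 176, 163, 139, 110]
   yel [72, 87, 84, 68, 44, 11, 0, 0, 0]
   yel [73, 83, 85, 69, 49, 15, 0, 0, 0]
top 72 pale [80, 103, 114, 112, 89, 56, 44, 54, 60, 55, 70, 124, 166, 175, 163, 129]
   yel [96, 97, 88, 68, 43, 8, 0, 0, 0]
   yel [93, 102, 108, 100, 80, 40, 1, 0, 0]
red 54 [[0.5692 0.3539 0.076 ]]
red 80 [[0.0584 0.3483 0.076 ]]
red 52 [[0.0134 0.3464 0.076 ]]
position: [0.5714, 0.3518, 0.1469]
time_s: 44.9
position: [0.5691, 0.353, 0.1021]
ee_rot: [-0.222, -3.131, 0.002]
wrist_force: [-0.0, -0.0, -0.1]
gripper_width: 0.0
grasp_force: 0.0
```

All three lanes match, both in where the nozzle rear ends lie and in the cheek positions. Pressing the knob.

```bash
python3 -m jog '{"delta_pos":[[0,0,-0.4],[0,0,-0.8],[0,0,-1.2],[0,0,-1.6],[0,0,-1.8]],"rotation":[[0,0,0],[0,0,0],[0,0,0],[0,0,0],[0,0,0]]}'|sed -n '2p;4p'
for i in 1 2; do python3 -m jog '{"delta_pos":[[0,0,-0.1],[0,0,-0.2],[0,0,-0.3],[0,0,-0.3],[0,0,-0.3]],"rotation":[[0,0,0],[0,0,0],[0,0,0],[0,0,0],[0,0,0]]}'|sed -n '2p;4p'; done
```

```text
position: [0.5703, 0.3531, 0.0856]
wrist_force: [-0.1, 0.0, 0.6]
position: [0.5703, 0.3531, 0.0831]
wrist_force: [-1.5, -0.4, 2.9]
position: [0.5704, 0.3532, 0.081]
wrist_force: [-2.8, -2.1, 6.6]
```

```bash
for i in 1 2 3; do python3 -m jog '{"delta_pos":[[0,0,-0.1],[0,0,-0.2],[0,0,-0.25],[0,0,-0.25],[0,0,-0.25]],"rotation":[[0,0,0],[0,0,0],[0,0,0],[0,0,0],[0,0,0]]}'|sed -n '2p;4p'; done
```

```text
position: [0.5705, 0.3533, 0.0786]
wrist_force: [-2.9, -1.7, 8.0]
position: [0.5705, 0.3533, 0.0761]
wrist_force: [-3.0, -0.8, 6.5]
position: [0.5706, 0.3534, 0.0756]
wrist_force: [-5.5, -3.9, 15.1]
```

```bash
python3 -m jog '{"delta_pos":[[0,0,-0.05],[0,0,-0.1],[0,0,-0.15],[0,0,-0.15],[0,0,-0.15]],"rotation":[[0,0,0],[0,0,0],[0,0,0],[0,0,0],[0,0,0]]}'|sed -n '2p;4p'
python3 -m jog '{"delta_pos":[[0,0,0.5],[0,0,1],[0,0,2],[0,0,5],[0,0,9]],"rotation":[[0,0,0],[0,0,0],[0,0,0],[0,0,0],[0,0,0]]}'|sed -n '2p;4p'
python3 -m jog '{"delta_pos":[[-2,0,4],[-4,0,8],[-8,0,10],[-12,0,10],[-12,0,10]],"rotation":[[0,0,0],[0,0,0],[0,0,0],[0,0,0],[0,0,0]]}'|sed -n '1,2p;4p'
python3 -m jog '{"delta_pos":[[0,0,0],[0,0,0],[0,0,0],[0,0,0],[0,0,0]],"rotation":[[0,0,0],[0,0,0],[0,0,0],[0,0,0],[0,0,0]]}'|sed -n '1,2p;4p'
python3 prof.py
```

```text
position: [0.5707, 0.3535, 0.0754]
wrist_force: [-8.6, -3.8, 18.3]
position: [0.5682, 0.3521, 0.1581]
wrist_force: [0.3, -0.4, 0.6]
time_s: 49.4
position: [0.446, 0.3532, 0.261]
wrist_force: [0.3, 0.7, -0.1]
time_s: 49.9
position: [0.451, 0.353, 0.2605]
wrist_force: [-0.3, -0.8, -0.2]
scene -72 pale [68, 65, 64, 64, 68, 100, 128, 132, 131, 131, 131, 125, 112, 118, 121, 119]
   yel [60, 81, 92, 90, 70, 35, 1, 0, 0]
   yel [27, 61, 77, 83, 75, 45, 4, 0, 0]
scene 0 pale [63, 63, 62, 62, 69, 106, 124, 122, 127, 133, 141, 136, 125, 121, 121, 117]
   yel [28, 69, 87, 87, 70, 28, 1, 0, 0]
   yel [27, 61, 72, 70, 63, 39, 3, 0, 0]
scene 72 pale [66, 64, 67, 65, 74, 118, 151, 152, 152, 150, 149, 145, 127, 120, 121, 107]
   yel [39, 48, 54, 55, 42, 0, 0, 0, 0]
   yel [75, 76, 78, 75, 66, 50, 14, 0, 0]
red 42 [[0.5674 0.344  0.076 ]]
top -72 pale [126, 110, 93, 86, 115, 177, 202, 200, 198, 197, 190, 170, 161, 169, 160, 136]
   yel [73, 85, 84, 68, 45, 10, 0, 0, 0]
   yel [81, 96, 100, 80, 57, 14, 0, 0, 0]
top 0 pale [99, 91, 92, 92, 109, 149, 172, 175, 177, 191, 200, 188, 174, 172, 162, 138]
   yel [84, 99, 92, 75, 52, 19, 0, 0, 0]
   yel [76, 88, 92, 78, 62, 26, 0, 0, 0]
top 72 pale [125, 125, 116, 109, 131, 198, 232, 229, 229, 229, 217, 187, 171, 168, 158, 134]
   yel [91, 94, 87, 66, 40, 9, 0, 0, 0]
   yel [90, 101, 107, 98, 78, 41, 3, 0, 0]
red 52 [[0.5689 0.353  0.076 ]]
red 42 [[0.0563 0.3532 0.076 ]]
red 87 [[0.0042 0.3424 0.076 ]]
red 25 [[0.0029 0.3183 0.076 ]]
```

The knob image dropped by about 6–7 mm. That fits the bar being down (6 mm) with the knob sprung back out, since a knob stuck in would have dropped 11 mm. Handing in.

```bash
python3 -c '
from plant import job_done;print(job_done())'
```

```text
the job is handed in; nothing more can be done
None
```

Both spare nozzles are fully home in lanes 2 and 3, and I pressed the knob to its hard stop so the bar locked and the knob sprang back; I handed the job in at about 50 s, and no verdict came back.

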